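# Unlatch the battery pack from the logger and stand it in the tray

## Task

Take the battery pack out of the data logger's bay: press its sprung side tab in towards the pack to unlatch it, and keep it pressed while you lift the pack straight out. Then stand the pack upright on the floor of the shallow steel tray and let go of it. Leave the white jar behind them where it stands.

Things in the scene. Friction and masses are not known exactly. Their poses are not given: they have to be found in the camera images.
- pack_center (a point): Centre of the battery pack, half-way up: a loose black block 90 (its x) x 44 (y) x 115 mm (z, up), about 0.36 kg. At the start it stands latched in the logger's bay, foot 10 mm above the worktop, 70 mm of it showing above the bay's rim, with 1.5 mm play all round; latched, it can rise only 2 to 4 mm. Its -y face (back) is flat and ribbed; its +y face carries the grey snap tab.
- tab_face (a point): Centre of the outer face of the snap tab's thumb pad on the pack's +y side, 25.5 mm above pack_center; axes as the pack's. The pad is 36 mm wide (x), 50 mm high, and stands 9 mm proud: 53 mm over pad and back face, 45 mm with the tab fully in. A stem leads down from it to a hook under a bar of the bay's wall. Squeezing pad and back face together presses the tab in.
- latch_tab (a joint): How far the snap tab is pressed in towards the pack (along the pack's -y), m: 0 at rest, 0.008 fully in. The spring resists with about 3 N at rest to 10 N fully in. The hook is free of the bar at about 0.006; if released, the tab springs out again.
- dock: The data logger, fixed: grey base plate 140 (x) x 117 (y) x 10 mm, white bay walls up to 55 mm above the worktop round an opening 93 x 47 mm, and on the -y side a housing 40 mm high with a dark display. Origin: centre of the bay opening, at worktop level; the bay's floor is 10 mm above it. Axes as those of the seated pack; the bay wall with the hook's window is on +y.
- tray_in (a point): Centre of the inner floor of the shallow steel tray, fixed, 160 (x) x 120 (y) x 22 mm outside, walls 4 mm thick; the floor is about 4 mm above the worktop. Axes as the tray's, z up.
- jar_center (a point): White plastic jar towards the back with a screw cap, loose, upright, 68 mm across, 85 mm high; the point is its centre, 42.5 mm above the worktop. To be left alone.

How it is judged (in metres and radians):
On the way, in this order (a step that is already met when the one before it is completed fails the run):
1. the snap tab is pressed in by more than 3 mm while the pack still sits in the bay (value of joint latch_tab above 0.003 m and z of pack_center in the frame of dock below 0.075 m), for 0.1 s.
2. the pack is lifted clear of the bay, its foot above the rim (z of pack_center in the frame of dock above 0.115 m), for 0.1 s.
At the end, for the whole second after the job is handed in: The pack stands upright (within 0.06 rad) with its foot on the floor of the tray (its centre within 70 mm along x and 55 mm along y of the tray's centre and 54.5 to 60.5 mm above the floor), released, its tab sprung out again (under 2 mm), and stays so (x of pack_center in the frame of tray_in between -0.07 and 0.07 m and y of pack_center in the frame of tray_in between -0.055 and 0.055 m and z of pack_center in the frame of tray_in between 0.0545 and 0.0605 m and angle between pack_center's own z axis and vertical below 0.06 rad and value of joint latch_tab below 0.002 m); the robot touches nothing.
It fails at once if the white jar is moved more than 30 mm (distance of jar_center from where it was at the start of the episode above 0.03 m).
It also fails if it takes over 42 s, if anything falls off the work surface, if the arm or the gripper's body presses on something with over 40 N, if the wrist force passes 120 N, or if a joint passes its speed limit or range.

## Robot

A 6-joint arm with a two-finger parallel gripper is mounted at the origin on a cart in front of the work surface, level with it; the furniture and walls round the work are solid. World frame = base frame: x ahead of the robot, y to its left, z up, the work surface at z = 0. Lengths are in mm, angles in rad, forces in N, time in s.
With the tool pointing down it reaches from about 300 to 750 mm from the base axis. Payload 8.5 kg.
Tool frame: the origin (TCP) lies on the centre line of the jaws, within the pads' length; the fingertips stand 11 mm ahead of it and the grasp point (between the pads) lies 8 mm behind it (arm.tip_extent is the distance from the TCP to the fingertips, in mm); z points along the fingers, y is the line along which they close (so a half turn about z gives the same grasp; the last joint's range is limited). The gripper opens to 85 mm and grips with 20 to 120 N. Pads are 22 mm wide; open, the fingers measure 114 mm over their backs; the gripper's body (76 mm by 85 mm) begins 54 mm behind the grasp point. The pads swing forward as they close: fully open they stand 13 mm farther back than shut.
Start: joints at [1.12, 0.381, 1.297, -0, 1.464, -0.215], TCP at [128.484, 534.764, 242.322] pointing down, gripper open.
Joint ranges: [-3.11, 3.11], [-0.89, 2.33], [0.22, 2.48], [-1.42, 4.56], [0.17, 2.85], [-2.88, 2.88]. Speed limits (rad/s): [2.39, 2.39, 3.14, 3.14, 3.14, 3.14].

## Interface

Orientations are given as a rotation vector (axis times angle).
In Python, from rig import arm gives the robot as it stands. Calls block until the motion is done:
- arm.goto(position, orientation): joint-space move of the TCP to a pose.
- arm.movel(position, attitude=None, rate=150, threshold=None): straight line of the TCP; attitude=None keeps the orientation; rate is the mean speed in mm/s. With threshold (N) it stops when the force on the tool has changed by that much, and returns True; else False.
- arm.movej(angles): joint-space move.
- arm.gripper_to(opening, strength=None): finger opening in mm; strength is the grip in N (None keeps the last); returns when the fingers have stopped.
- arm.hold(seconds).
- arm.ik(position, orientation): joint angles nearest the present ones, or None.
- arm.get_obs(): the state.
- arm.grab_frame(name): name is "side" or "top"; returns the picture (384x512x3 uint8, red, green, blue); there is no depth.
- arm.camera_info(name): a dict with "fx", "fy", "cx", "cy" (pixels), "rvec" (rotation vector, rad) and "tvec" (3), from world to camera coordinates, as OpenCV has them. Camera axes: x right, y down, z forward; pixel columns grow to the right and rows downward; lengths in mm; the calibration is good to about 2 mm. A picture is of the moment at which its call begins. camera_info takes no time and is no camera call.
A pose or a line that the arm cannot do raises arm.IKError and nothing moves.
- arm.finish_job(): hands the job in; it is judged then, once.
The state is a dict: "t": time; "q": joint angles; "qd": joint speeds; "tau": joint torques, N m; "tool_pos": TCP position; "orientation": TCP orientation; "ft_force": force on the tool from outside, world axes, zero at the start; "ft_torque": the same for the moment, N m; "finger_gap": finger opening in mm; "finger_force": force on a finger pad.
Only numpy, scipy, OpenCV 4.12 (cv2) and the standard library are available. Lean on these libraries where they do the work, as an engineer would, in place of code of your own. Each camera call takes 0.05 s, during which the arm holds its last target. There are 200 camera calls.

## Working session

There is one attempt and no reset: what is moved stays moved. The work goes in short steps, each a Python script; the robot and the scene stay as the last script left them, time stands still between calls to the robot, and variables do not carry over. Pictures are saved under pics/ and viewed, at most 10 in all, crops included, and the job is handed in when it is done.

```bash
ls; mkdir -p pics; python3 - <<'E'
from rig import arm
import cv2
for n in("top","side"):
    cv2.imwrite(f"pics/{n}0.png",arm.grab_frame(n)[:,:,::-1]); print(n,arm.camera_info(n))
o=arm.get_obs(); print(o["t"],o["tool_pos"],o["orientation"],o["finger_gap"],arm.tip_extent)
E
```

```text
pics
top {'fx': 397.8485874054981, 'fy': 397.8485874054981, 'cx': 251.3293557053308, 'cy': 186.55011969149697, 'rvec': array([ 2.17521134, -2.14255944,  0.2138015 ]), 'tvec': array([-291.29737459,  609.72753956,  823.05630888])}
side {'fx': 381.514400639347, 'fy': 381.514400639347, 'cx': 245.17869711923302, 'cy': 196.05080893047358, 'rvec': array([ 1.98977351, -0.34015611,  0.24797949]), 'tvec': array([-674.8699358 ,   67.52780008,  911.81357719])}
0.1 [128.38821365 534.55171645 241.7844561 ] [-3.69494300e-01 -3.11936981e+00  1.94543710e-03] 85.48232203400283 11.0
```

View pics/top0.png

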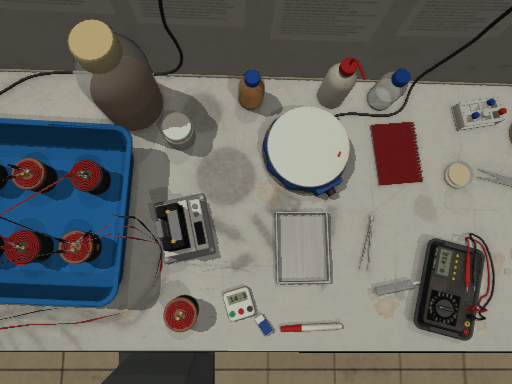

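View pics/side0.png

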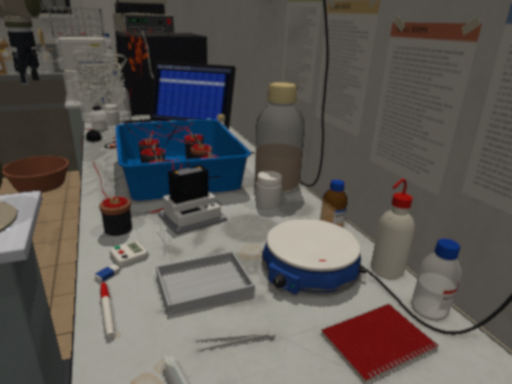

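The top view shows the logger at about (185,227) with the black pack in it, the tray at (303,247) and the jar at (177,130). The side view has the pack at (188,185) and the tray at (205,282). I'll take a closer look at the logger.

```bash
cat > h.py <<'E'
import numpy as np, cv2
from rig import arm
def cam(n):
    c=arm.camera_info(n); K=np.array([[c["fx"],0,c["cx"]],[0,c["fy"],c["cy"]],[0,0,1]])
    return K,cv2.Rodrigues(np.array(c["rvec"]))[0],np.array(c["tvec"])
def onz(n,uv,z):
    K,R,t=cam(n); uv=np.atleast_2d(uv).astype(float)
    d=np.c_[uv,np.ones(len(uv))]@np.linalg.inv(K).T@R; C=-R.T@t
    return C+d*((z-C[2])/d[:,2])[:,None]
def proj(n,P):
    K,R,t=cam(n); p=(np.atleast_2d(P)@R.T+t)@K.T; return p[:,:2]/p[:,2:]
E
python3 - <<'E'
from h import *
a=cv2.imread("pics/top0.png")[180:280,140:240]; b=cv2.imread("pics/side0.png")[155:235,150:230]
cv2.imwrite("pics/crop0.png",np.hstack([cv2.resize(x,(400,400),interpolation=cv2.INTER_CUBIC) for x in(a,b)]))
# tray by rim colour contour
print(onz("top",[(276,211),(329,211),(331,283),(277,282),(177,127)],22).round())
K,R,t=cam("top"); print("cam",-R.T@t)
E
```

```text
[[ 564. -340.   22.]
 [ 566. -461.   22.]
 [ 406. -463.   22.]
 [ 407. -343.   22.]
 [ 756. -109.   22.]]
cam [ 477.53274123 -246.7885334   919.29397984]
```

View pics/crop0.png

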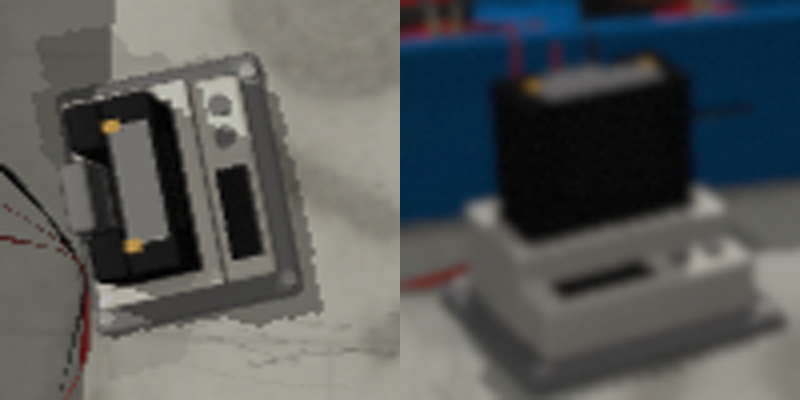

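Crop: the pack is black and the grey tab is on its left, towards world +y. The base plate corners lie at about crop (58,98), (255,55), (298,290) and (100,333), which puts pack x roughly along world +x. Next, numbers from a black mask.

```bash
python3 - <<'E'
from h import *
im=cv2.imread("pics/top0.png")
pc=np.array([(58,98),(255,55),(298,290),(100,333)])/4+[140,180]-.375
B=onz("top",pc,10); print(B.round(1),[np.linalg.norm(B[i]-B[(i+1)%4]).round() for i in range(4)])
ex=(B[0]+B[1]-B[2]-B[3])[:2]; yaw=np.arctan2(ex[1],ex[0]); print("plate c",B.mean(0).round(1),"yaw",yaw, [np.arctan2(*(B[i]-B[j])[[1,0]]).round(3) for i,j in((0,3),(1,2))])
R=np.array([[np.cos(yaw),-np.sin(yaw)],[np.sin(yaw),np.cos(yaw)]]); c0=B.mean(0)[:2]
m=((im.max(2)<48)*255).astype(np.uint8); m[:,:150]=0;m[:195]=0;m[258:]=0;m[:,196:]=0
n,l,s,_=cv2.connectedComponentsWithStats(m); k=1+s[1:,4].argmax(); print(s[k])
v,u=np.nonzero(l==k)
for z in(125,55):
    L=(onz("top",np.c_[u,v],z)[:,:2]-c0)@R
    print(z,"x",np.percentile(L[:,0],[0,1,3,97,99,100]).round(1),"y",np.percentile(L[:,1],[0,1,3,97,99,100]).round(1))
    for y in range(-30,60,10):
        q=L[abs(L[:,1]-y)<3,0]
        if len(q):print("  y",y,q.min().round(1),q.max().round(1))
    for x in range(-50,60,10):
        q=L[abs(L[:,0]-x)<3,1]
        if len(q):print("  x",x,q.min().round(1),q.max().round(1))
# gold
h=cv2.cvtColor(im,cv2.COLOR_BGR2HSV); g=((h[...,0]>12)&(h[...,0]<30)&(h[...,1]>120)&(h[...,2]>100)).astype(np.uint8); g[:,:150]=0;g[:,196:]=0;g[:195]=0;g[258:]=0
_,_,s2,c2=cv2.connectedComponentsWithStats(g)
for i in range(1,len(c2)):
    if s2[i,4]>3: print("gold",c2[i],s2[i,4],onz("top",c2[i],126).round(1),((onz("top",c2[i],126)[:,:2]-c0)@R).round(1))
E
```

```text
[[ 576.4  -62.9   10. ]
 [ 603.1 -173.8   10. ]
 [ 470.2 -201.9   10. ]
 [ 445.3  -92.6   10. ]] [np.float64(114.0), np.float64(136.0), np.float64(112.0), np.float64(134.0)]
plate c [ 523.7 -132.8   10. ] yaw 0.21549962600905523 [np.float64(0.223), np.float64(0.209)]
[155 203  35  48 786]
125 x [-48.3 -47.3 -45.8  41.7  43.2  44.1] y [-16.9 -16.2 -15.5  33.2  35.   37.2]
  y -10 -48.0 40.5
  y 0 -48.0 44.1
  y 10 -48.3 44.0
  y 20 -46.7 42.4
  y 30 -44.7 43.6
  y 40 37.3 37.3
  x -50 -15.5 16.0
  x -40 -16.9 32.8
  x -30 -16.7 34.6
  x -20 -16.6 36.8
  x -10 -16.4 27.9
  x 0 -16.2 28.1
  x 10 -16.4 28.4
  x 20 -16.2 35.7
  x 30 -16.0 34.7
  x 40 -10.9 37.2
55 x [-46.4 -45.4 -43.8  51.5  53.1  54.1] y [-9.5 -8.7 -7.9 45.1 47.  49.4]
  y -10 -45.8 41.6
  y 0 -46.1 52.8
  y 10 -46.1 54.1
  y 20 -46.4 54.0
  y 30 -44.7 51.9
  y 40 -42.6 53.6
  y 50 -19.2 46.7
  x -40 -9.5 44.6
  x -30 -8.9 45.6
  x -20 -8.7 47.6
  x -10 -8.1 40.0
  x 0 -7.9 40.3
  x 10 -7.3 40.5
  x 20 -8.9 39.1
  x 30 -8.7 47.7
  x 40 -8.5 46.7
  x 50 -2.9 47.0
gold [167.5 211. ] 12 [[ 550.5 -113.3  126. ]] [[30.3 13.3]]
gold [172.5 241. ] 12 [[ 491.7 -125.7  126. ]] [[-29.8  13.8]]
```

Both estimates agree: the pack centre is about (521,-119.5), yaw 0.212, and the measured width of 44.5 mm matches the 44 mm given. The tray centre is about (486,-402), measured 160x120. I'll approach by a retracted path, because the tall bottle stands near the direct one.

```bash
cat >> h.py <<'E'
from scipy.spatial.transform import Rotation as Ro
yaw=0.212; ey=np.array([-np.sin(yaw),np.cos(yaw),0]); ex=np.array([np.cos(yaw),np.sin(yaw),0])
def down(s=1): return Ro.from_matrix(np.c_[np.cross(s*ey,[0,0,-1]),s*ey,[0,0,-1]]).as_rotvec()
O=down()
P=np.array([520.9,-119.5,0])+0.5*ey
T=np.array([486,-402,0])+0.5*ey
E
python3 - <<'E'
from h import *
for s in(1,-1): print(s,[None if (q:=arm.ik(p,down(s))) is None else q.round(2) for p in(P+[0,0,250],P+[0,0,84],T+[0,0,84])])
o=arm.get_obs()
arm.goto([160,385,300],o["orientation"]); arm.goto([405,-93,300],O); arm.goto(P+[0,0,200],O); print(arm.get_obs()["t"])
print(arm.movel(P+[0,0,84],rate=100,threshold=6))
o=arm.get_obs(); print(o["t"],o["tool_pos"],o["ft_force"],P)
ims=[arm.grab_frame(n)[:,:,::-1] for n in("top","side")]
cv2.imwrite("pics/g1.png",np.hstack([cv2.resize(x,(400,400),interpolation=cv2.INTER_CUBIC) for x in(ims[0][170:290,130:250],ims[1][110:230,130:250])]))
E
```

```text
1 [array([-0.45,  0.35,  1.33, -0.  ,  1.47, -2.23]), array([-0.45,  0.52,  1.57, -0.  ,  1.05, -2.23]), array([-0.88,  0.66,  1.28, -0.  ,  1.2 , -2.66])]
-1 [array([-0.45,  0.35,  1.33, -0.  ,  1.47,  0.91]), array([-0.45,  0.52,  1.57, -0.  ,  1.05,  0.91]), array([-0.88,  0.66,  1.28, -0.  ,  1.2 ,  0.48])]
3.4
False
4.7083 [ 521.06416458 -119.13167886   84.57390371] [-0.15444364  0.23283621 -0.32450793] [ 520.79479223 -119.01119398    0.        ]
```

View pics/g1.png

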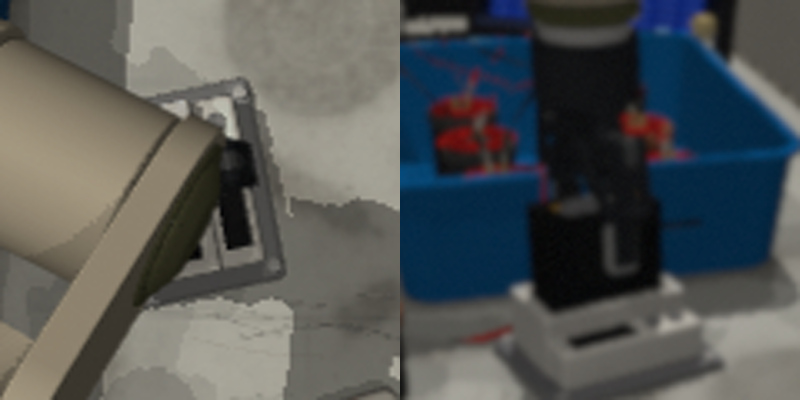

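```bash
python3 - <<'E'
from h import *
f=lambda q:((proj("side",q)-[130,110])*400/120+[400,0]).round()
print("finger tip",f(P-43*ey+[0,0,77]),"back face top corners",f([P-22*ey+sx*45*ex+[0,0,125] for sx in(-1,1)]),"foot at rim",f([P-22*ey+sx*45*ex+[0,0,55] for sx in(-1,1)]))
arm.gripper_to(56,60); o=arm.get_obs(); print(o["finger_gap"],o["finger_force"],o["ft_force"],o["t"])
arm.gripper_to(40,60); o=arm.get_obs(); print(o["finger_gap"],o["finger_force"],o["ft_force"],o["t"],o["tool_pos"])
E
```

```text
finger tip [[616. 281.]] back face top corners [[542. 221.]
 [658. 198.]] foot at rim [[548. 311.]
 [659. 285.]]
55.89237332923026 0.799633115530014 [0.48173777 1.89231849 1.4174941 ] 5.2167
42.68430149207624 60.249157547950745 [-3.00204953 -1.59340278  8.24445723] 5.4833 [ 521.31871983 -119.80865383   85.10907727]
```

The projected finger tip (616,281) and pack corners match the picture to a few mm. The gap of 43 mm at 60 N means the tab is fully in. Now I'll lift straight up with a force guard.

```bash
python3 - <<'E'
from h import *
p=arm.get_obs()["tool_pos"]
print(arm.movel([p[0],p[1],100],rate=30,threshold=25)); o=arm.get_obs(); print(o["tool_pos"],o["finger_gap"],o["ft_force"],o["finger_force"])
if o["tool_pos"][2]>98:
    print(arm.movel([p[0],p[1],200],rate=70,threshold=25)); o=arm.get_obs(); print(o["tool_pos"],o["finger_gap"],o["ft_force"],o["t"])
ims=[arm.grab_frame(n)[:,:,::-1] for n in("top","side")]
cv2.imwrite("pics/g2.png",np.hstack([cv2.resize(x,(400,400),interpolation=cv2.INTER_CUBIC) for x in(ims[0][170:290,130:250],ims[1][90:230,120:260])]))
E
```

```text
False
[ 521.18151207 -119.6826607    99.85938389] 42.379189445248805 [ 0.35727183  0.06822374 -3.72795407] 61.19735240936279
False
[ 521.18772245 -119.7577185   199.59513267] 42.501639669432734 [-0.57781609 -0.35809982 -3.56563258] 7.7417
```

View pics/g2.png

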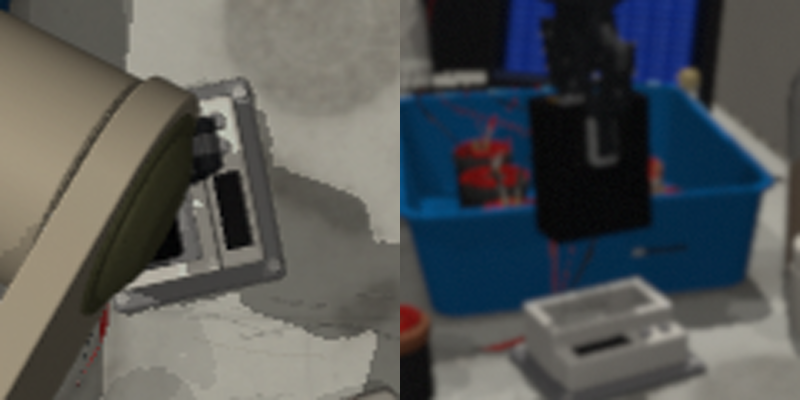

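The pack is out, hanging upright from the gripper at side crop (593,165), and the empty bay is at (600,310). The 3.6 N load matches its weight. Next: carry it to the tray and set it down.

```bash
python3 - <<'E'
from h import *
arm.movel(T+[0,0,200],O,rate=150)
print(arm.movel(T+[0,0,90],rate=90,threshold=10))
print(arm.movel(T+[0,0,73],rate=15,threshold=5)); o=arm.get_obs(); print(o["tool_pos"],o["ft_force"],o["finger_gap"],o["t"])
ims=[arm.grab_frame(n)[:,:,::-1] for n in("top","side")]
cv2.imwrite("pics/g3.png",np.hstack([cv2.resize(x,(400,400),interpolation=cv2.INTER_CUBIC) for x in(ims[0][190:310,240:360],ims[1][180:320,140:280])]))
E
```

```text
False
True
[ 485.79499818 -401.59292173   79.17554925] [-1.02349017  0.13809828  4.45618793] 42.275677213935104 12.0
```

View pics/g3.png

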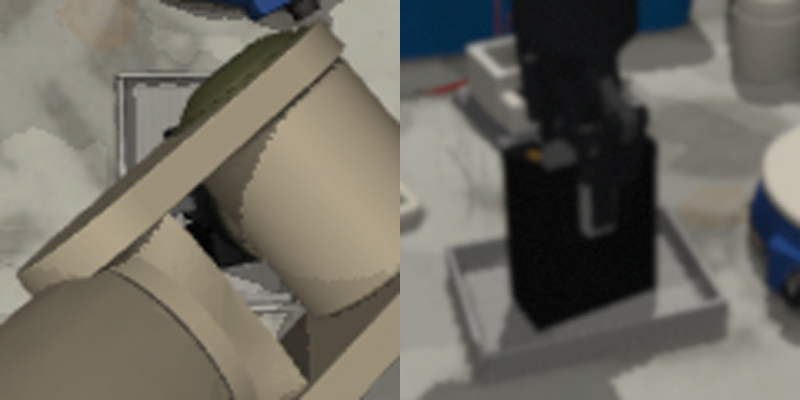

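The pack stands on the tray floor at side crop (585,235), clear of the walls, and contact came at the predicted height of 79 mm. I'll release gently, retreat and check.

```bash
python3 - <<'E'
from h import *
arm.gripper_to(44,20)
for g in(47,50,53,56,62,84):
    arm.gripper_to(g); o=arm.get_obs(); print(o["finger_gap"].round(1),o["finger_force"],o["ft_force"].round(1))
print(arm.movel(T+[0,0,110],rate=40,threshold=6)); arm.movel(T+[0,0,240],rate=120)
arm.goto([400,-150,300],O); print(arm.get_obs()["t"])
ims=[arm.grab_frame(n)[:,:,::-1] for n in("top","side")]
cv2.imwrite("pics/g4.png",np.hstack([cv2.resize(x,(400,400),interpolation=cv2.INTER_CUBIC) for x in(ims[0][190:310,240:360],ims[1][180:320,140:280])]))
E
```

```text
Traceback (most recent call last):
AttributeError: 'float' object has no attribute 'round'
```

```bash
python3 - <<'E'
from h import *
for g in(50,53,56,62,84):
    arm.gripper_to(g); o=arm.get_obs(); print(o["finger_gap"],o["finger_force"],o["ft_force"])
print(arm.movel(T+[0,0,110],rate=40,threshold=6)); arm.movel(T+[0,0,240],rate=120)
arm.goto([400,-150,300],O); print(arm.get_obs()["t"])
ims=[arm.grab_frame(n)[:,:,::-1] for n in("top","side")]
cv2.imwrite("pics/g4.png",np.hstack([cv2.resize(x,(400,400),interpolation=cv2.INTER_CUBIC) for x in(ims[0][190:310,240:360],ims[1][180:320,140:280])]))
E
```

```text
50.071564290356406 2.778102681040764 [-1.0946602   4.09051657  4.12582636]
52.94867249811644 1.9413989782333374 [-1.43200367  3.87124626  4.01172743]
55.64719234844651 0.640117172151804 [-0.93935934  1.82581015  0.33867575]
61.958175029851404 0.0 [ 0.35312541 -0.02637441  0.49500048]
83.85780885035595 0.0 [ 0.20987623 -1.04056361  0.08765652]
False
17.0083
```

View pics/g4.png

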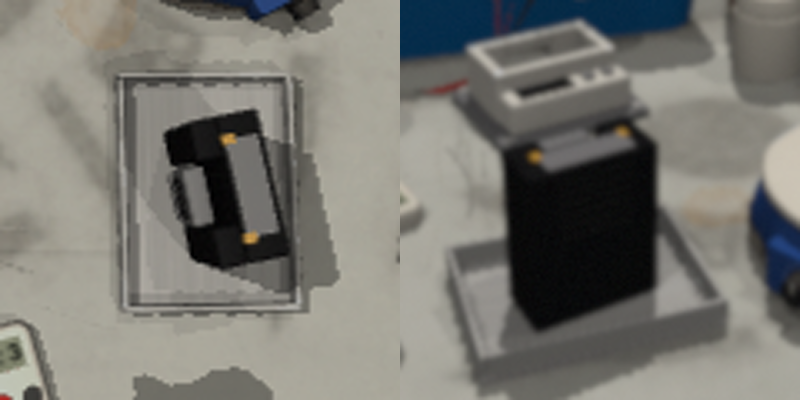

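The pack stands upright and free near the middle of the tray, at top crop (225,190), with its tab sprung out at (192,195). Nothing touches it, so I'm handing in.

```bash
python3 - <<'E'
from rig import arm
print(arm.finish_job())
E
```

```text
the job is handed in; nothing more can be done
None
```

I unlatched the battery pack, lifted it straight out and stood it upright in the steel tray, released with its tab out. I never went near the jar, and handed in just after 17 s on the robot's clock; no verdict came back.

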